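# Reset the resin feed valve: seat it, back off two turns, hold it for locking

### The arm

A 6-joint arm with a two-finger parallel gripper is mounted at the origin on the work surface. World frame = base frame: x ahead of the robot, y to its left, z up, the work surface at z = 0. Lengths are in m, angles in rad, forces in N, time in s.
With the tool pointing down it reaches from about 0.35 to 0.975 m from the base axis. Payload 4.9 kg.
Tool frame: the origin (TCP) lies at the very end of the fingers, on their centre line; the grasp point (between the pads) lies 19 mm behind it; y points along the fingers, z is the direction in which the jaws open and shut, and the axes are right-handed (so a half turn about y gives the same grasp; the last joint's range is limited). The gripper opens to 85 mm and grips with 20 to 120 N. Pads are 22 mm wide; open, the fingers measure 114 mm over their backs; the gripper's body (76 mm by 85 mm) begins 54 mm behind the grasp point. The pads swing forward as they close: fully open they stand 13 mm farther back than shut.
Start: joints at [1.069, 0.053, 1.613, -0, 1.476, -0.119], TCP at [0.233, 0.58, 0.231] pointing down, gripper open.
Joint ranges: [-3.01, 3.01], [-1.01, 2.22], [0.06, 2.58], [-1.02, 4.17], [0.09, 2.62], [-3.14, 3.14]. Speed limits (rad/s): [2.57, 2.57, 3.14, 3.14, 3.14, 3.14].

### API

Orientations are given as a rotation vector (axis times angle).
In Python, from station import ctrl gives the robot as it stands.
- The arm moves only by the tool arm_command, never from a script. Its argument "steps" is a list of rows, each a list of 3 entries, a list of its own where there are three numbers: the shift along the tool's x, y, z in m, then the turn, a rotation vector about the tool's x, y, z in degrees, then the opening, from 0 (shut) to 1 (fully open). In form: [[[dx, dy, dz], [ax, ay, az], gripper], ...]. A call has 1 to 5 rows; each row is the pose to reach, as a shift and turn from the pose measured when the call began, along the tool's axes at that moment; what a row does not reach only later rows make up. A row lasts 1/10 s, in which the tool goes at most 50 mm and 8.59 degrees, less where a joint would pass 70% of its speed; a pose out of reach is approached as far as the arm can. A call with a gripper value outside its range is refused whole. The fingers move at their own pace and stop on an object; "force" is the grip in N (left out, the last holds). Time passes only in rows, so rows that repeat a pose let the fingers close. It gives the time, the measured TCP pose, the force and the opening at its end, in the units of the state.
- ctrl.get_obs(): the state, without advancing time (a new reading comes with each control period).
- ctrl.get_image(name): name is "scene" or "side" or "wrist"; returns a dict with "img" (400x640x3 uint8, red, green, blue), "camera_matrix" (3x3 intrinsics, pixels), "k1" (the pictures are not rectified: a ray, as slopes to the right and down, at radius r is drawn at 1 + k1 r^2 times it, then the intrinsics apply), "world_from_camera" (4x4, takes a point from camera to world coordinates). Camera axes: x right, y up, looking along -z (the intrinsics and any distortion apply to the point x, -y, -z); pixel columns grow to the right and rows downward; lengths in m; the calibration is good to about 2 mm. A picture is of the moment at which its call begins. There is no depth.
- ctrl.finish_job(): hands the job in, once; it reports no verdict.
Trained networks look in a picture, given as the dict that the camera call returned (one of the last four; its "shot" number tells which), for a name from the list of things; names that differ only in an ending like _2 or _b are one class to them, and where a whole thing is asked for, a point or a joint stands for the part that bears it (a point fixed in the world has none). Each returns a list of dicts, best first, with "confidence" (0 to 1); they miss things now and then, are a little off and sometimes report something else, mostly with a low value. They report only what shows in the picture. A call takes as long as a camera call.
- ctrl.boxes_of(picture, name): "position" ([row, column] in pixels, amid what is visible of it).
The state is a dict: "t": time; "q": joint angles; "dq": joint speeds; "effort": joint torques, N m; "tool_pos": TCP position; "tool_rot": TCP orientation; "contact_force": force on the tool from outside, world axes, zero at the start; "wrist_torque": the same for the moment, N m; "opening": finger opening in m.
Only numpy, scipy, OpenCV 4.12 (cv2) and the standard library are available. Lean on these libraries where they do the work, as an engineer would, in place of code of your own. Each camera call takes 0.05 s, during which the arm holds its last target.

### The job

Reset the resin feed valve, the one with the red handwheel: take it by its black crank handle, close it clockwise until you feel it seat on its stop without forcing it, then back it off exactly two full turns (within about ten degrees). Finish still gripping the handle and holding the wheel steady there, so that a colleague can tighten the lock nut under it; the program ends while holding. Leave the hardener valve with the blue wheel, and everything else on the bench, as it is.

Things in the scene. Friction and masses are not known exactly. Their poses are not given: they have to be found in the camera images.
- resin_unit: Resin fixed feed unit: aluminium base plate 220 x 285 x 10 mm carrying a brass metering valve, gauge, pipes and a white pot (90 mm across, its axis 90 mm along +x and 150 mm along +y of the unit, top 193 mm above the bench). Origin on the bench under the valve stem, z up, turned by up to 0.3 rad about z. The red handwheel sits on the valve's vertical stem.
- resin_wheel (a joint): Opening of the red handwheel in rad about the vertical stem: 0 just seated, grows anticlockwise seen from above as the valve opens, 6.283 per turn, up to five turns; it starts somewhere between about a quarter turn and one turn open. Turning takes about 0.12 N m (2.5 N at the handle) and it stays where it is left. At 0 it meets a hard stop; pressed hard on it the reading dips to about -0.03.
- resin_stem (a joint): Elastic wind-up of the valve stem in rad, 0 when no torque acts, negative when the wheel is pressed clockwise on its stop: 0.05 rad per N m, so the handle still gives about 2.4 mm for 20 N after seating. The seat is spoilt at -0.12 rad (2.4 N m, about 50 N at the handle).
- resin_hub (a point): Centre of the red handwheel, on the stem axis at the mid height of its rim, 149 mm above the bench. The wheel measures 111 mm over its rim, the rim is 13 mm thick, with three spokes; the top of its hub nut lies 14 mm above this point.
- resin_grip (a point): Mid height of the red wheel's crank handle: an upright black cylinder 22 mm across and 55 mm tall, turning freely on its own pin, which stands on the rim 48 mm from the stem axis. This point is on the handle's axis, 187 mm above the bench, 28 mm above the handle's lower end. At joint value 0 the handle stands on the unit's +x side of the stem.
- hardener_unit: Hardener fixed feed unit: aluminium base plate 220 x 285 x 10 mm carrying a brass metering valve, gauge, pipes and a white pot (90 mm across, its axis 90 mm along +x and 150 mm along +y of the unit, top 193 mm above the bench). Origin on the bench under the valve stem, z up, turned by up to 0.3 rad about z. Same build as the resin unit but with a blue handwheel; it is to be left alone.
- hardener_grip (a point): Mid height of the black crank handle of the blue handwheel (same sizes as the red one), not to be moved.
- spanner: Loose steel spanner lying flat along its own x, 180 x 38 x 8 mm, origin under its centre; bystander.
- housing_1: Loose lamp housing: white cup with purple ring, 96 mm across, 52 mm tall, origin under its centre; bystander.
- housing_2: Another loose lamp housing, 96 mm across, 52 mm tall, origin under its centre; bystander.
- blue_bin: Loose blue open bin 160 x 120 x 70 mm, origin under its centre; bystander.
- tray_stack: Loose stack of clear parts trays 220 x 170 x 72 mm, origin under its centre; bystander.
- cleaner_bottle: Loose white bottle with red cap, 60 mm across, 150 mm tall, origin under its centre; bystander.
- resin_handle: The black crank handle of the red wheel as a body, spinning freely about its own upright axis: 22 mm across, 55 mm tall, origin at the centre of its lower end, 159 mm above the bench (its yaw means nothing).

How it is judged:
By the outcome, as a careful person would: the job done as asked, in the order asked, and still so for the second after the job is handed in, while the arm keeps its last pose, push and grip.
It also fails if it takes over 61 s, if anything falls off the work surface, if the arm or the gripper's body presses on something with over 40 N, if the wrist force passes 120 N, or if a joint passes its speed limit or range.

## Working session

There is one attempt and no reset: what is moved stays moved. The work goes in short steps, Python scripts to look and compute and a tool call to move; the robot and the scene stay as the last step left them, time stands still between calls to the robot, and variables do not carry over. Pictures are saved under pics/ and viewed, and the job is handed in when it is done.

Besides the shell and the picture viewer there is one more tool, called after "Request:" as name([rows], argument=value, ...), one row to a line, values as JSON. arm_command: Moves the arm, as the interface text tells. Its arguments: {"type":"object","properties":{"steps":{"type":"array"},"force":{"type":"number"}},"required":["steps"]}

```bash
ls; mkdir -p pics
python3 - <<'E'
from station import ctrl
import cv2,json
o=ctrl.get_obs();print(o)
for n in ["scene","side","wrist"]:
    p=ctrl.get_image(n)
    cv2.imwrite(f"pics/{n}0.png",p["img"][:,:,::-1])
    print(n,p["camera_matrix"],p["k1"],p["world_from_camera"],p["shot"])
    for k in ["resin_hub","resin_grip","hardener_grip"]:
        print(k,[(b["position"],round(b["confidence"],2)) for b in ctrl.boxes_of(p,k)])
E
```

```text
pics
{'t': 0.0, 'q': array([ 1.06897053e+00,  5.33572870e-02,  1.61427738e+00, -2.19862453e-05,
        1.47598901e+00, -1.19005956e-01]), 'dq': array([-6.99829302e-05, -7.89593132e-04, -2.62640810e-04, -2.03960906e-03,
       -2.15133160e-04,  1.98178295e-03]), 'effort': array([ 4.18096288e-04, -3.93678939e+01, -3.70179641e+01, -5.15756653e-06,
        6.87493608e-03, -1.58218927e-05]), 'tool_pos': array([0.23317259, 0.57921409, 0.23007268]), 'tool_rot': array([-1.55179676,  0.30088551, -0.29993877]), 'contact_force': array([-0.22221359, -0.63572511,  0.46678049]), 'wrist_torque': array([ 0.0401039 , -0.03416258,  0.03483941]), 'opening': 0.08497053084799219}
scene [[374.49741989   0.         315.86100174]
 [  0.         374.49741989 202.18051237]
 [  0.           0.           1.        ]] 0.0258509722602034 [[ 0.68973909 -0.48916955  0.53382876  1.0987734 ]
 [ 0.72385853  0.48316038 -0.49252906 -0.60032239]
 [-0.01699469  0.72613304  0.68734415  0.9776744 ]
 [ 0.          0.          0.          1.        ]] 1
resin_hub [([264.2, 277.9], 0.92)]
resin_grip [([245.6, 263.9], 0.62)]
h
[... 345 characters left out ...]
.786367    1.57161596]
 [ 0.          0.          0.          1.        ]] 2
resin_hub [([240.8, 365.5], 0.87)]
resin_grip [([243.5, 355.1], 0.64), ([357.5, 350.6], 0.27)]
hardener_grip [([243.6, 366.5], 0.44)]
wrist [[290.29013454   0.         318.11001883]
 [  0.         290.29013454 197.98986873]
 [  0.           0.           1.        ]] 0.00310922900757606 [[ 3.73223406e-01 -8.80051138e-01 -2.93622688e-01  1.57664442e-01]
 [ 9.27741400e-01  3.54184284e-01  1.17683423e-01  6.09321949e-01]
 [ 4.29110944e-04 -3.16328132e-01  9.48649740e-01  3.73515302e-01]
 [ 0.00000000e+00  0.00000000e+00  0.00000000e+00  1.00000000e+00]] 3
resin_hub []
resin_grip []
hardener_grip [([393.1, 161.3], 0.39)]
```

View pics/scene0.png

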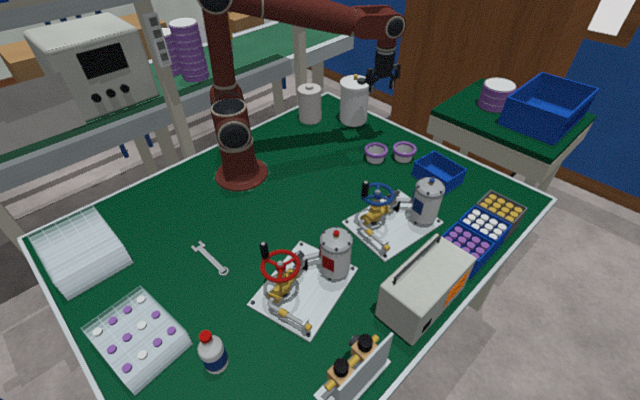

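View pics/side0.png

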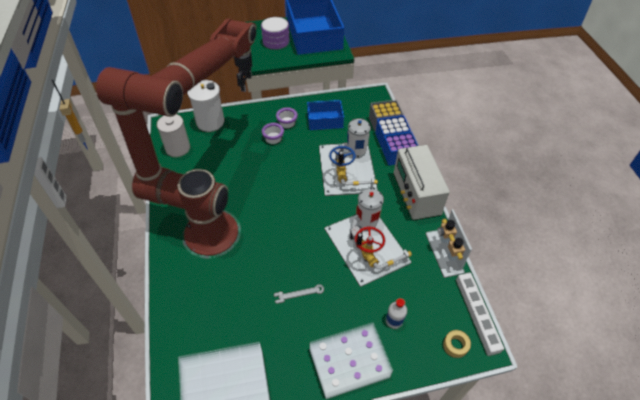

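View pics/wrist0.png

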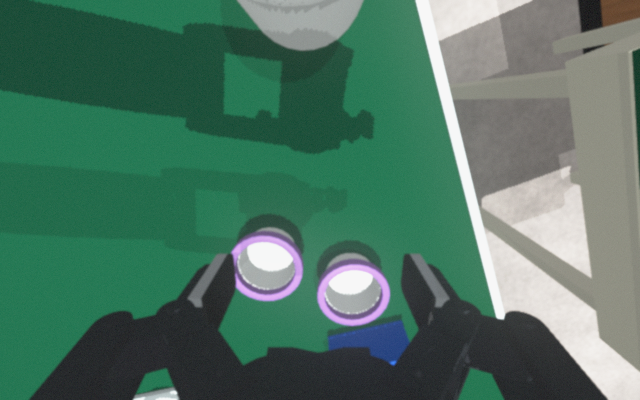

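The scene view shows the red wheel at about (281,266) with its black handle at (264,250). In the side view they are at (370,240) and about (354,236). Next I'll zoom in and triangulate.

```bash
cat > h.py <<'E'
import numpy as np,cv2
from scipy.optimize import brentq
def ray(p,rc):
    K=p["camera_matrix"];T=p["world_from_camera"];k=p["k1"]
    d=np.array([(rc[1]-K[0,2])/K[0,0],(rc[0]-K[1,2])/K[1,1]])
    u=d.copy()
    for _ in range(30): u=d/(1+k*(u@u))
    v=T[:3,:3]@np.array([u[0],-u[1],-1.]);return T[:3,3],v/np.linalg.norm(v)
def atz(p,rc,z):
    o,v=ray(p,rc);return o+v*(z-o[2])/v[2]
def tri(a,b):
    A=np.zeros((3,3));B=np.zeros(3)
    for o,v in(a,b):
        M=np.eye(3)-np.outer(v,v);A+=M;B+=M@o
    x=np.linalg.solve(A,B);return x,[np.linalg.norm((np.eye(3)-np.outer(v,v))@(x-o)) for o,v in(a,b)]
def proj(p,X):
    K=p["camera_matrix"];T=p["world_from_camera"]
    c=T[:3,:3].T@(np.asarray(X)-T[:3,3]);u=np.array([c[0],-c[1]])/-c[2]
    u=u*(1+p["k1"]*(u@u));return np.array([K[1,1]*u[1]+K[1,2],K[0,0]*u[0]+K[0,2]])
E
python3 - <<'E'
from station import ctrl
from h import *
import pickle
S=ctrl.get_image("scene");D=ctrl.get_image("side")
pickle.dump((S,D),open("sd.pkl","wb"))
print(tri(ray(S,(265,281)),ray(D,(240,370))))
for p,rc in((S,(265,281)),(D,(240,370))):print(atz(p,rc,.149))
for p,n,(r,c) in((S,"s",(275,285)),(D,"d",(240,368))):
    im=p["img"][r-50:r+50,c-60:c+60,::-1]
    cv2.imwrite(f"pics/z{n}.png",cv2.resize(im,None,fx=6,fy=6,interpolation=cv2.INTER_CUBIC))
# red mask ellipse
for p in(S,D):
    h=p["img"].astype(int);m=((h[...,0]>120)&(h[...,1]<60)&(h[...,2]<60)).astype(np.uint8)
    n,l,st,ce=cv2.connectedComponentsWithStats(m)
    for i in range(1,n):
        if st[i,4]>15:print(st[i],ce[i])
E
```

```text
(array([ 0.56916765, -0.24907862,  0.14688298]), [np.float64(0.002764343126914985), np.float64(0.0027643431269150955)])
[ 0.56921474 -0.24703397  0.149     ]
[ 0.56872343 -0.25353353  0.149     ]
[334 231   5   4  17] [335.88235294 232.41176471]
[260 250  40  32 401] [280.72319202 266.4638404 ]
[199 330  12  11 103] [204.54368932 335.33980583]
[357 227  27  26 126] [370.11111111 238.95238095]
[362 240  12   5  21] [366.71428571 241.52380952]
[397 299   7   8  46] [399.97826087 302.23913043]
```

View pics/zs.png

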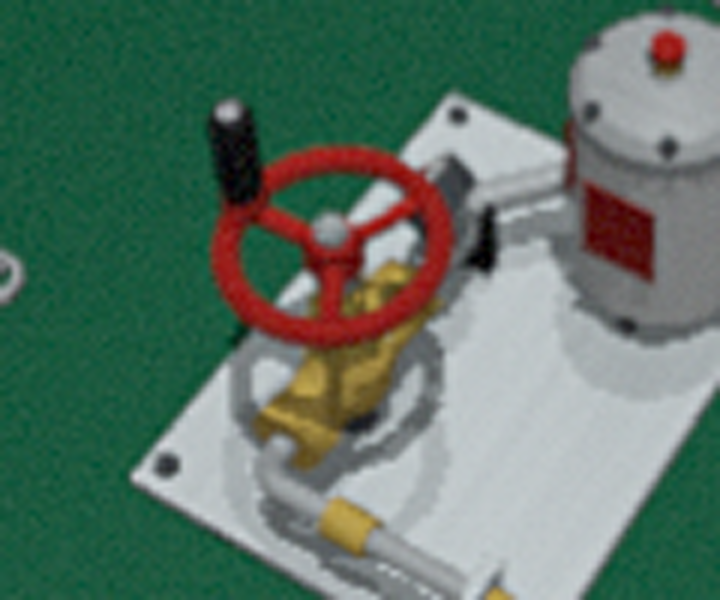

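View pics/zd.png

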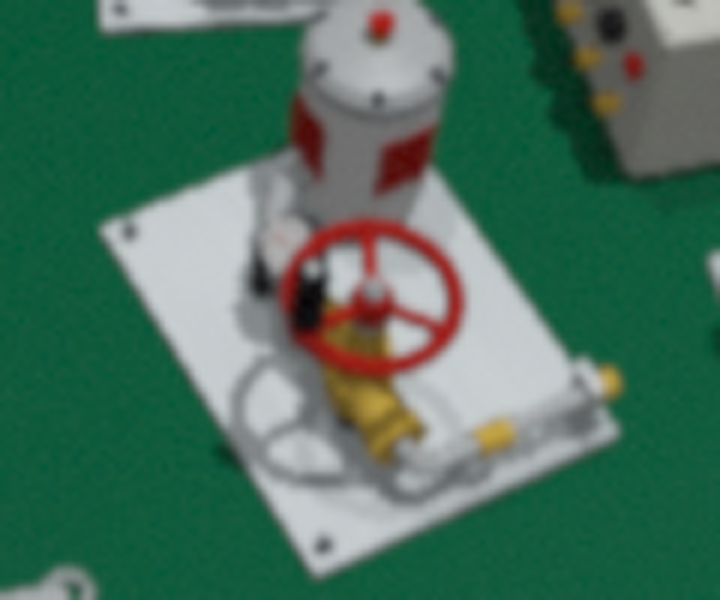

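Run:
```python
from h import *
import pickle
S,D=pickle.load(open("sd.pkl","rb"))
zs=lambda x,y:(225+y/6-.4,225+x/6-.4); zd=lambda x,y:(190+y/6-.4,308+x/6-.4)
print("hub",tri(ray(S,zs(332,246)),ray(D,zd(373,297))),atz(S,zs(332,246),.149),atz(D,zd(373,297),.149))
print("hubtop",tri(ray(S,zs(332,222)),ray(D,zd(375,287))),atz(S,zs(332,222),.163),atz(D,zd(375,287),.163))
print("grip",tri(ray(S,zs(236,152)),ray(D,zd(312,295))),atz(S,zs(236,152),.187),atz(D,zd(312,295),.187))
print("bot",atz(S,zs(241,195),.159),"top",atz(S,zs(230,108),.214),atz(D,zd(317,262),.214))
a=[atz(S,zs(*c),.01) for c in((455,92),(133,478))];b=[atz(D,zd(*c),.01) for c in((100,228),(316,578),(620,432))]
print(a,b)
d=b[0]-b[1];print(np.linalg.norm(d),np.arctan2(d[1],d[0]));d=b[2]-b[1];print(np.linalg.norm(d),np.arctan2(d[1],d[0]));d=a[0]-a[1];print(np.linalg.norm(d),np.arctan2(d[1],d[0]))
```

```text
hub (array([ 0.56884736, -0.25027636,  0.14939788]), [np.float64(0.0002917767332654089), np.float64(0.0002917767332652795)]) [ 0.56873255 -0.25041852  0.149     ] [ 0.56893878 -0.24969993  0.149     ]
hubtop (array([ 0.56820121, -0.24966358,  0.16302307]), [np.float64(0.001757492839167434), np.float64(0.0017574928391675827)]) [ 0.56734334 -0.24777474  0.163     ] [ 0.56827302 -0.25167812  0.163     ]
grip (array([ 0.52409624, -0.26537752,  0.18955671]), [np.float64(0.0002551763177231852), np.float64(0.0002551763177230735)]) [ 0.52209911 -0.26401828  0.187     ] [ 0.52472355 -0.26410878  0.187     ]
bot [ 0.52343492 -0.26609884  0.159     ] top [ 0.51997614 -0.26193044  0.214     ] [ 0.52680011 -0.25958045  0.214     ]
[array([ 0.44552163, -0.07303816,  0.01      ]), array([ 0.51949492, -0.3500556 ,  0.01      ])] [array([ 0.44367507, -0.07623796,  0.01      ]), array([ 0.51697873, -0.35438675,  0.01      ]), array([ 0.73154838, -0.29578785,  0.01      ])]
0.2876459219258784 1.8284784441727695
0.22242744370950793 0.2665986564849142
0.28672409723787273 1.8317423603010443
```

```bash
cat >> h.py <<'E'
from scipy.spatial.transform import Rotation as R
RD=R.from_rotvec([-np.pi/2,0,0])
def to(o,X,Rt=RD):
    r=R.from_rotvec(o["tool_rot"])
    return np.round(r.inv().apply(np.asarray(X)-o["tool_pos"]),4),np.round((r.inv()*Rt).as_rotvec(degrees=True),2)
E
python3 - <<'E'
from station import ctrl
from h import *
o=ctrl.get_obs();print(R.from_rotvec(o["tool_rot"]).as_matrix().round(3))
print(to(o,[.35,.35,.30]),to(o,[.524,-.2645,.29]))
E
```

```text
[[ 0.928  0.     0.374]
 [-0.374  0.     0.928]
 [-0.    -1.     0.   ]]
(array([ 0.194 , -0.0687, -0.1696]), array([-1.000e-02, -2.193e+01,  0.000e+00])) (array([ 0.5849, -0.0587, -0.6746]), array([-1.000e-02, -2.193e+01,  0.000e+00]))
```

Request:
arm_command([
  [[0.02, -0.04, -0.02], [0, -6, 0], 1],
  [[0.06, -0.07, -0.05], [0, -12, 0], 1],
  [[0.1, -0.07, -0.09], [0, -18, 0], 1],
  [[0.14, -0.07, -0.13], [0, -21.93, 0], 1],
  [[0.18, -0.07, -0.17], [0, -21.93, 0], 1],
])

```text
t: 1.2
tool_pos: [0.3269, 0.378, 0.302]
tool_rot: [-1.57, -0.003, 0.0]
contact_force: [0.4, 0.3, -1.2]
opening: 0.0855
```

Run:
```python
from station import ctrl
from h import *
o=ctrl.get_obs();print(o["t"],o["tool_pos"],o["tool_rot"],o["q"].round(2))
print(to(o,[.524,-.2645,.28]))
```

```text
1.2 [0.32686205 0.3780353  0.30198988] [-1.56986436e+00 -2.62422449e-03  3.84102415e-04] [ 0.71 -0.29  1.81 -0.    1.62 -0.86]
(array([ 0.1959,  0.0217, -0.6429]), array([-0.05,  0.11,  0.08]))
```

Request:
arm_command([
  [[0.03, 0, -0.04], [0, 0, 0], 1],
  [[0.07, 0, -0.07], [0, 0, 0], 1],
  [[0.1, 0, -0.11], [0, 0, 0], 1],
  [[0.13, 0, -0.15], [0, 0, 0], 1],
  [[0.15, 0, -0.2], [0, 0, 0], 1],
])

```text
t: 1.7
tool_pos: [0.4766, 0.1814, 0.302]
tool_rot: [-1.57, -0.003, 0.0]
contact_force: [0.4, 0.1, -0.5]
opening: 0.0855
```

Request:
arm_command([
  [[0.015, 0, -0.05], [0, 0, 0], 1],
  [[0.03, 0, -0.1], [0, 0, 0], 1],
  [[0.05, 0, -0.15], [0, 0, 0], 1],
  [[0.05, 0, -0.2], [0, 0, 0], 1],
  [[0.05, 0, -0.25], [0, 0, 0], 1],
])

```text
t: 2.2
tool_pos: [0.5271, -0.0609, 0.302]
tool_rot: [-1.57, -0.003, -0.0]
contact_force: [-0.2, 0.8, 0.9]
opening: 0.0852
```

Run:
```python
from station import ctrl
from h import *
o=ctrl.get_obs();print(o["t"],o["tool_pos"],o["tool_rot"],o["q"].round(2))
print(to(o,[.524,-.2645,.28]))
```

```text
2.2 [ 0.52709413 -0.06090579  0.30197601] [-1.56961354e+00 -3.49939339e-03 -3.93579457e-04] [-0.26 -0.21  1.74  0.    1.6  -1.83]
(array([-0.0036,  0.0217, -0.2036]), array([-0.07,  0.11,  0.14]))
```

Request:
arm_command([
  [[-0.0036, 0, -0.05], [0, 0.1, 0.1], 1],
  [[-0.0036, 0, -0.1], [0, 0.1, 0.1], 1],
  [[-0.0036, 0, -0.15], [0, 0.1, 0.1], 1],
  [[-0.0036, 0, -0.19], [0, 0.1, 0.1], 1],
  [[-0.0036, 0.01, -0.2036], [0, 0.1, 0.1], 1],
])

```text
t: 2.7
tool_pos: [0.5239, -0.2686, 0.2931]
tool_rot: [-1.572, 0.001, -0.005]
contact_force: [-0.7, 0.6, 0.0]
opening: 0.0851
```

Run:
```python
from station import ctrl
from h import *
import pickle
W=ctrl.get_image("wrist");S=ctrl.get_image("scene");D=ctrl.get_image("side")
o=ctrl.get_obs();print(o["t"],o["tool_pos"],o["tool_rot"],o["q"].round(2))
pickle.dump((W,S,D),open("w1.pkl","wb"))
im=W["img"][:,:,::-1].copy()
for z in(.159,.187,.214):
    q=proj(W,[.524,-.2645,z]);print(z,q);cv2.circle(im,(int(q[1]),int(q[0])),3,(0,255,255),1)
for a in np.linspace(0,6.28,40):
    q=proj(W,[.5688+.0555*np.cos(a),-.2501+.0555*np.sin(a),.149]);cv2.circle(im,(int(q[1]),int(q[0])),1,(255,255,0),-1)
cv2.imwrite("pics/w1.png",im)
cv2.imwrite("pics/s1.png",cv2.resize(S["img"][200:320,200:360,::-1],None,fx=5,fy=5,interpolation=cv2.INTER_CUBIC))
```

```text
2.85 [ 0.52337594 -0.26422814  0.2902791 ] [-1.56744004e+00  1.72777926e-03  4.53702503e-04] [-0.6  -0.07  1.63  0.    1.58 -2.17]
0.159 [187.56350446 322.99431171]
0.187 [196.43388653 323.4652164 ]
0.214 [206.87782427 324.01969751]
```

View pics/w1.png

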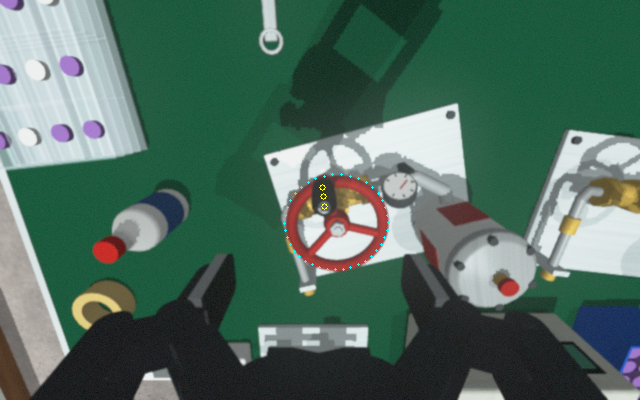

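View pics/s1.png

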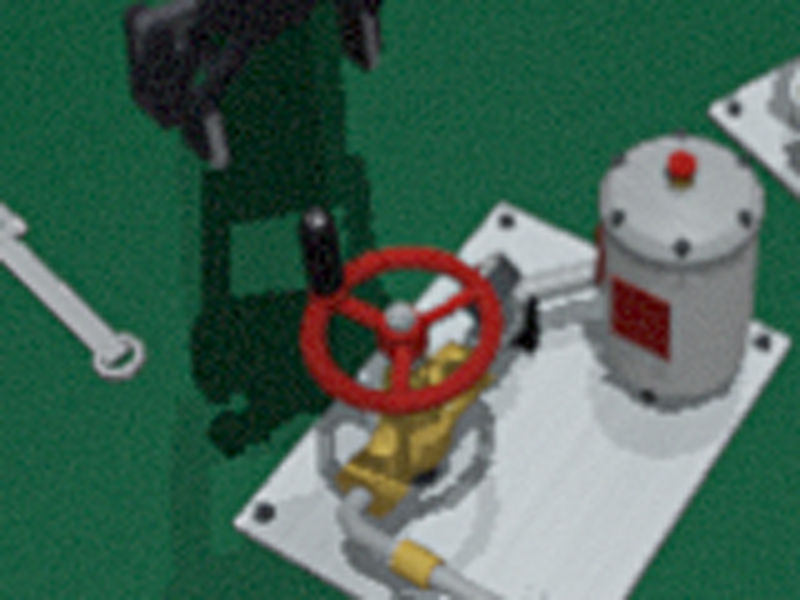

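The wrist overlay matches: handle at about (323,197), rim centre at (337,222). I'm descending over the handle.

Request:
arm_command([
  [[0.0005, 0.03, 0], [-0.2, 0, 0], 1],
  [[0.0005, 0.06, 0], [-0.2, 0, 0], 1],
  [[0.0005, 0.09, 0], [-0.2, 0, 0], 1],
  [[0.0005, 0.11, 0], [-0.2, 0, 0], 1],
  [[0.0005, 0.118, 0], [-0.2, 0, 0], 1],
])

```text
t: 3.35
tool_pos: [0.5229, -0.2609, 0.1697]
tool_rot: [-1.568, 0.002, 0.005]
contact_force: [-0.1, 0.3, 0.1]
opening: 0.0851
```

Run:
```python
from station import ctrl
from h import *
W=ctrl.get_image("wrist");S=ctrl.get_image("scene")
o=ctrl.get_obs();print(o["t"],o["tool_pos"],o["tool_rot"],o["contact_force"])
cv2.imwrite("pics/w2.png",W["img"][:,:,::-1])
cv2.imwrite("pics/s2.png",cv2.resize(S["img"][200:320,200:360,::-1],None,fx=5,fy=5,interpolation=cv2.INTER_CUBIC))
```

```text
3.45 [ 0.52348162 -0.26200582  0.17133079] [-1.56948     0.00159315  0.00323237] [-0.04092442  0.54753453  0.56748336]
```

View pics/w2.png

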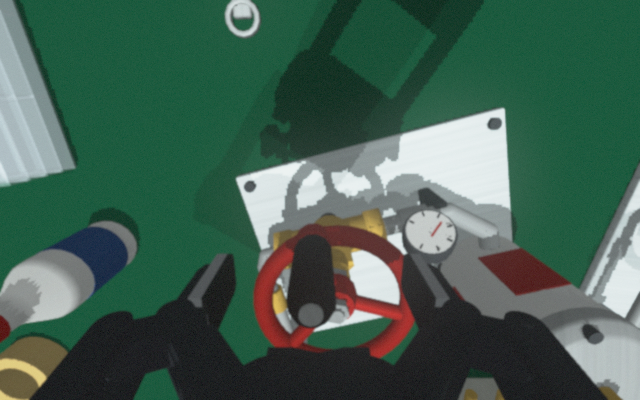

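View pics/s2.png

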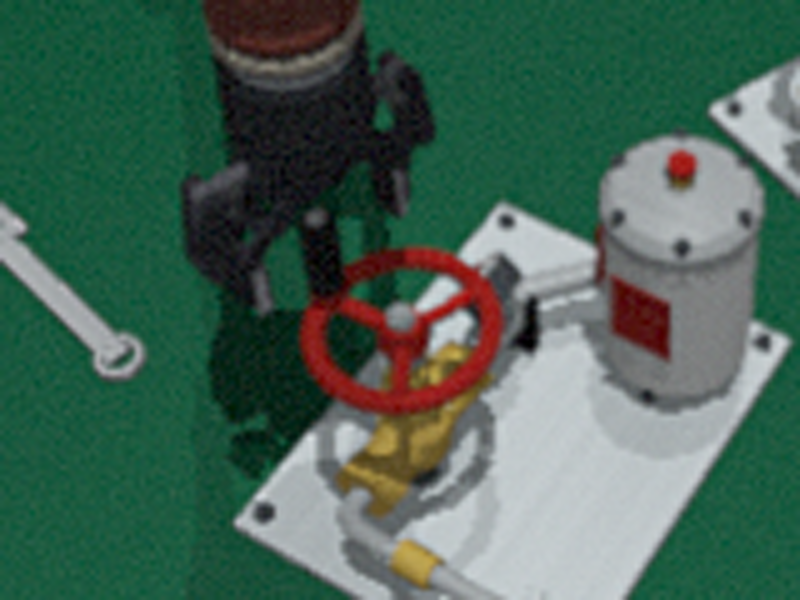

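The handle stands between the open pads at about (312,270), so I'm closing on it.

Request:
arm_command([
  [[0, 0, -0.002], [0, 0, 0], 0.5],
  [[0, 0, -0.002], [0, 0, 0], 0.3],
  [[0, 0, -0.002], [0, 0, 0], 0],
  [[0, 0, -0.002], [0, 0, 0], 0],
  [[0, 0, -0.002], [0, 0, 0], 0],
], force=50)

```text
t: 3.95
tool_pos: [0.5238, -0.2643, 0.1722]
tool_rot: [-1.57, 0.001, 0.002]
contact_force: [0.4, 0.3, 1.7]
opening: 0.0207
```

Request:
arm_command([
  [[0, 0, 0], [0, 0, 0], 0],
  [[0, 0, 0], [0, 0, 0], 0],
  [[0, 0, 0], [0, 0, 0], 0],
])

```text
t: 4.25
tool_pos: [0.5238, -0.2643, 0.1723]
tool_rot: [-1.57, 0.001, 0.002]
contact_force: [0.3, 0.2, 1.1]
opening: 0.0211
```

Run:
```python
from station import ctrl
from h import *
W=ctrl.get_image("wrist")
o=ctrl.get_obs();print(o["t"],o["tool_pos"],o["tool_rot"],o["contact_force"],o["opening"])
cv2.imwrite("pics/w3.png",W["img"][:,:,::-1])
```

```text
4.3 [ 0.52379576 -0.26426775  0.17228793] [-1.56998782e+00  9.52618798e-04  2.24230690e-03] [-0.21034565  0.62799272  0.32034207] 0.02062490223528152
```

View pics/w3.png

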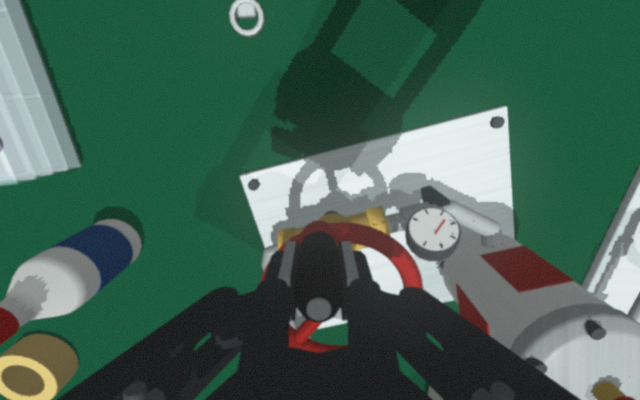

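Gripped: the opening is 21 mm. Next is closing clockwise along the +y side.

```bash
cat > arc.py <<'E'
import sys,json
from station import ctrl
from h import *
C=np.array([.5688,-.2501]);RAD=.048;Z=.172
try: C[0],C[1],RAD=json.load(open("c.json"))
except Exception: pass
def arc(angs_deg):
    o=ctrl.get_obs();rel=o["tool_pos"][:2]-C
    print("t",o["t"],"pos",o["tool_pos"].round(4),"ang",np.degrees(np.arctan2(rel[1],rel[0])).round(2),"rad",np.hypot(*rel).round(4),"F",o["contact_force"].round(1),"op",round(o["opening"],4))
    f=open("log.txt","a");f.write(json.dumps([o["t"],*o["tool_pos"],*o["contact_force"]])+"\n");f.close()
    rows=[]
    for a in angs_deg:
        X=[C[0]+RAD*np.cos(np.radians(a)),C[1]+RAD*np.sin(np.radians(a)),Z]
        s,w=to(o,X);rows.append([[round(float(v),4) for v in s],[round(float(v),1)+0. for v in w],0])
    print(json.dumps(rows))
if __name__=="__main__": arc([float(a) for a in sys.argv[1:]])
E
python3 arc.py 190 180 170 160 150
```

```text
t 4.3 pos [ 0.5238 -0.2643  0.1723] ang -162.53 rad 0.0472 F [-0.2  0.6  0.3] op 0.0206
[[[-0.0023, 0.0003, 0.0058], [-0.1, 0.1, -0.1], 0], [[-0.003, 0.0003, 0.0142], [-0.1, 0.1, -0.1], 0], [[-0.0022, 0.0003, 0.0225], [-0.1, 0.1, -0.1], 0], [[-0.0001, 0.0003, 0.0306], [-0.1, 0.1, -0.1], 0], [[0.0035, 0.0003, 0.0382], [-0.1, 0.1, -0.1], 0]]
```

Request:
arm_command([
  [[-0.002, 0, 0.006], [0, 0, 0], 0],
  [[-0.003, 0, 0.014], [0, 0, 0], 0],
  [[-0.0022, 0, 0.0225], [0, 0, 0], 0],
  [[0, 0, 0.0305], [0, 0, 0], 0],
  [[0.0035, 0, 0.038], [0, 0, 0], 0],
])

```text
t: 4.8
tool_pos: [0.5271, -0.2258, 0.1723]
tool_rot: [-1.571, 0.001, 0.003]
contact_force: [1.5, -4.8, -1.4]
opening: 0.0206
```

```bash
python3 arc.py 138 127 116 105 94
```

```text
t 4.8 pos [ 0.5271 -0.2258  0.1723] ang 149.72 rad 0.0483 F [ 1.5 -4.8 -1.4] op 0.0206
[[[0.006, 0.0003, 0.0078], [0.0, 0.1, -0.1], 0], [[0.0128, 0.0003, 0.014], [0.0, 0.1, -0.1], 0], [[0.0207, 0.0003, 0.0188], [0.0, 0.1, -0.1], 0], [[0.0293, 0.0002, 0.022], [0.0, 0.1, -0.1], 0], [[0.0383, 0.0002, 0.0235], [0.0, 0.1, -0.1], 0]]
```

Request:
arm_command([
  [[0.006, 0, 0.008], [0, 0, 0], 0],
  [[0.013, 0, 0.014], [0, 0, 0], 0],
  [[0.0207, 0, 0.0188], [0, 0, 0], 0],
  [[0.0293, 0, 0.022], [0, 0, 0], 0],
  [[0.0383, 0, 0.0235], [0, 0, 0], 0],
])

```text
t: 5.3
tool_pos: [0.5658, -0.2011, 0.1723]
tool_rot: [-1.569, 0.002, 0.004]
contact_force: [-3.4, 0.0, 2.6]
opening: 0.0208
```

```bash
python3 arc.py 84 74 64 54 46
```

```text
t 5.3 pos [ 0.5658 -0.2011  0.1723] ang 93.45 rad 0.0491 F [-3.4  0.   2.6] op 0.0208
[[[0.008, 0.0003, -0.0013], [-0.1, 0.1, -0.2], 0], [[0.0162, 0.0002, -0.0029], [-0.1, 0.1, -0.2], 0], [[0.024, 0.0002, -0.0059], [-0.1, 0.1, -0.2], 0], [[0.0312, 0.0001, -0.0103], [-0.1, 0.1, -0.2], 0], [[0.0363, 0.0001, -0.0146], [-0.1, 0.1, -0.2], 0]]
```

Request:
arm_command([
  [[0.008, 0, -0.001], [0, 0, 0], 0],
  [[0.0162, 0, -0.0025], [0, 0, -0.2], 0],
  [[0.024, 0, -0.0055], [0, 0, -0.2], 0],
  [[0.0312, 0, -0.01], [0, 0, -0.2], 0],
  [[0.0363, 0, -0.0143], [0, 0, -0.2], 0],
])

```text
t: 5.8
tool_pos: [0.6034, -0.2152, 0.1724]
tool_rot: [-1.568, -0.002, 0.0]
contact_force: [-0.7, 3.8, 4.5]
opening: 0.0209
```

```bash
python3 arc.py 40 35 31 27 24
```

```text
t 5.8 pos [ 0.6034 -0.2152  0.1724] ang 45.22 rad 0.0492 F [-0.7  3.8  4.5] op 0.0209
[[[0.0021, 0.0004, -0.004], [-0.2, 0.1, 0.1], 0], [[0.0047, 0.0004, -0.0074], [-0.2, 0.1, 0.1], 0], [[0.0065, 0.0004, -0.0102], [-0.2, 0.1, 0.1], 0], [[0.0081, 0.0004, -0.0131], [-0.2, 0.1, 0.1], 0], [[0.0092, 0.0004, -0.0154], [-0.2, 0.1, 0.1], 0]]
```

Request:
arm_command([
  [[0.0025, 0, -0.004], [0, 0, 0], 0],
  [[0.005, 0, -0.0074], [-0.1, 0, 0], 0],
  [[0.0068, 0, -0.0102], [-0.1, 0, 0], 0],
  [[0.0085, 0, -0.013], [-0.1, 0, 0], 0],
  [[0.0097, 0, -0.0153], [-0.1, 0, 0], 0],
])

```text
t: 6.3
tool_pos: [0.6135, -0.2307, 0.1725]
tool_rot: [-1.57, -0.003, -0.0]
contact_force: [3.3, 4.2, 3.1]
opening: 0.0207
```

```bash
python3 arc.py 22 20 18 16 14
```

```text
t 6.3 pos [ 0.6135 -0.2307  0.1725] ang 23.43 rad 0.0487 F [3.3 4.2 3.1] op 0.0207
[[[-0.0002, 0.0005, -0.0014], [-0.1, 0.1, 0.1], 0], [[0.0004, 0.0005, -0.003], [-0.1, 0.1, 0.1], 0], [[0.0009, 0.0005, -0.0045], [-0.1, 0.1, 0.1], 0], [[0.0014, 0.0005, -0.0061], [-0.1, 0.1, 0.1], 0], [[0.0018, 0.0005, -0.0078], [-0.1, 0.1, 0.1], 0]]
```

Request:
arm_command([
  [[0.0003, 0, -0.001], [0, 0, 0], 0],
  [[0.0006, 0, -0.002], [0, 0, 0], 0],
  [[0.0009, 0, -0.003], [0, 0, 0], 0],
])

```text
t: 6.6
tool_pos: [0.6146, -0.2338, 0.1726]
tool_rot: [-1.57, -0.003, -0.001]
contact_force: [3.1, 4.5, 2.8]
opening: 0.0207
```

Request:
arm_command([
  [[0.0002, 0, -0.001], [0, 0, 0], 0],
  [[0.0004, 0, -0.002], [0, 0, 0], 0],
])

```text
t: 6.8
tool_pos: [0.6152, -0.2358, 0.1726]
tool_rot: [-1.57, -0.004, -0.001]
contact_force: [3.1, 4.1, 3.4]
opening: 0.0211
```

```bash
python3 arc.py 16 14
```

```text
t 6.8 pos [ 0.6152 -0.2358  0.1726] ang 17.13 rad 0.0485 F [3.1 4.1 3.4] op 0.0211
[[[-0.0002, 0.0006, -0.0011], [-0.1, 0.1, 0.2], 0], [[0.0002, 0.0006, -0.0027], [-0.1, 0.1, 0.2], 0]]
```

Request:
arm_command([
  [[0.0001, 0, -0.0005], [0, 0, 0], 0],
  [[0.0002, 0, -0.001], [0, 0, 0], 0],
])

```text
t: 7.0
tool_pos: [0.6155, -0.2369, 0.1726]
tool_rot: [-1.57, -0.004, -0.001]
contact_force: [4.3, 4.3, 1.9]
opening: 0.0207
```

Request:
arm_command([
  [[0.0001, 0, -0.0005], [0, 0, 0], 0],
  [[0.0002, 0, -0.001], [0, 0, 0], 0],
])

```text
t: 7.2
tool_pos: [0.6156, -0.2376, 0.1726]
tool_rot: [-1.569, -0.004, -0.001]
contact_force: [2.9, 4.4, 2.4]
opening: 0.0208
```

Request:
arm_command([
  [[0.0001, 0, -0.0005], [0, 0, 0], 0],
  [[0.0002, 0, -0.001], [0, 0, 0], 0],
])

```text
t: 7.4
tool_pos: [0.6158, -0.2379, 0.1726]
tool_rot: [-1.568, -0.004, -0.001]
contact_force: [2.2, 7.0, 2.9]
opening: 0.0208
```

Request:
arm_command([
  [[0.0002, 0, -0.001], [0, 0, 0], 0],
  [[0.0002, 0, -0.001], [0, 0, 0], 0],
])

```text
t: 7.6
tool_pos: [0.6158, -0.2381, 0.1725]
tool_rot: [-1.566, -0.003, -0.0]
contact_force: [2.4, 6.3, 2.2]
opening: 0.0205
```

Request:
arm_command([
  [[0.0002, 0, -0.0015], [0, 0, 0], 0],
  [[0.0002, 0, -0.0015], [0, 0, 0], 0],
])

```text
t: 7.8
tool_pos: [0.6159, -0.2384, 0.1725]
tool_rot: [-1.563, -0.003, 0.001]
contact_force: [2.5, 6.4, 3.8]
opening: 0.0206
```

Request:
arm_command([
  [[0.0002, 0, -0.0015], [-0.2, 0, 0], 0],
  [[0.0002, 0, -0.003], [-0.4, 0, 0], 0],
])

```text
t: 8.0
tool_pos: [0.6161, -0.2392, 0.1725]
tool_rot: [-1.565, -0.003, 0.002]
contact_force: [2.5, 10.8, 4.6]
opening: 0.0212
```

```bash
python3 arc.py 14 12;python3 -c "
from station import ctrl
print(ctrl.get_obs())"
```

```text
t 8.0 pos [ 0.6161 -0.2392  0.1725] ang 12.93 rad 0.0485 F [ 2.5 10.8  4.6] op 0.0212
[[[-0.0007, 0.0005, 0.0007], [-0.3, 0.2, 0.0], 0], [[-0.0004, 0.0005, -0.0009], [-0.3, 0.2, 0.0], 0]]
{'t': 8.0, 'q': array([-0.48518632,  0.17695981,  1.57803106,  0.00547765,  1.38857179,
       -2.05998409]), 'dq': array([-0.00226224,  0.00601597, -0.00244412, -0.01210905, -0.0063718 ,
       -0.00112219]), 'effort': array([-7.44389802e+00, -4.13494456e+01, -3.50791276e+01, -3.17865014e+00,
       -9.92652811e-01, -1.74492692e-03]), 'tool_pos': array([ 0.61609902, -0.23923725,  0.17245845]), 'tool_rot': array([-1.56511338, -0.00296971,  0.00174449]), 'contact_force': array([ 2.51849144, 10.82937892,  4.63727569]), 'wrist_torque': array([ 2.17552752, -0.35191869, -0.07285982]), 'opening': 0.021194361161890236}
```

Request:
arm_command([
  [[0.0002, 0, -0.0015], [-0.2, 0, 0], 0],
  [[0.0002, 0, -0.003], [-0.4, 0, 0], 0],
])

```text
t: 8.2
tool_pos: [0.6162, -0.2395, 0.1724]
tool_rot: [-1.566, -0.003, 0.003]
contact_force: [2.8, 11.9, 4.5]
opening: 0.021
```

```bash
python3 arc.py 14 12
python3 - <<'E'
from station import ctrl
from h import *
S=ctrl.get_image("scene");D=ctrl.get_image("side")
cv2.imwrite("pics/s4.png",cv2.resize(S["img"][200:320,200:360,::-1],None,fx=5,fy=5,interpolation=cv2.INTER_CUBIC))
E
```

```text
t 8.2 pos [ 0.6162 -0.2395  0.1724] ang 12.57 rad 0.0486 F [ 2.8 11.9  4.5] op 0.021
[[[-0.0008, 0.0004, 0.001], [-0.3, 0.2, 0.0], 0], [[-0.0005, 0.0004, -0.0006], [-0.3, 0.2, 0.0], 0]]
```

View pics/s4.png

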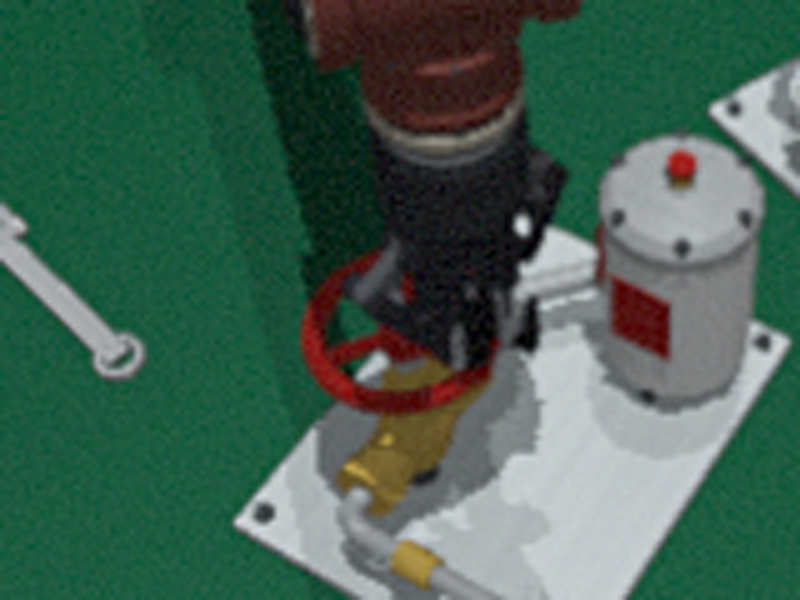

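It seats: the force rose from 4 N to 12 N with onset at TCP (0.6156,-0.2376), i.e. 15°, which matches the unit's yaw. Now I'm backing it off anticlockwise by 720°.

```bash
python3 arc.py 20 30 42 55 68
```

```text
t 8.3 pos [ 0.6162 -0.2393  0.1724] ang 12.79 rad 0.0486 F [ 1.9 11.2  4.5] op 0.0206
[[[-0.0023, 0.0004, 0.0057], [-0.3, 0.2, 0.0], 0], [[-0.0058, 0.0005, 0.0133], [-0.3, 0.2, 0.0], 0], [[-0.0117, 0.0005, 0.0214], [-0.3, 0.2, 0.0], 0], [[-0.0198, 0.0005, 0.0286], [-0.3, 0.2, 0.0], 0], [[-0.0293, 0.0006, 0.0339], [-0.3, 0.2, 0.0], 0]]
```

Request:
arm_command([
  [[-0.002, 0, 0.0057], [-0.3, 0.2, 0], 0],
  [[-0.0055, 0, 0.0133], [-0.3, 0.2, 0], 0],
  [[-0.0115, 0, 0.0214], [-0.3, 0.2, 0], 0],
  [[-0.0196, 0, 0.0286], [-0.3, 0.2, 0], 0],
  [[-0.029, 0, 0.034], [-0.3, 0.2, 0], 0],
])

```text
t: 8.8
tool_pos: [0.5877, -0.205, 0.1726]
tool_rot: [-1.571, -0.002, -0.001]
contact_force: [4.6, 2.5, 0.2]
opening: 0.0208
```

```bash
python3 arc.py 80 92 104 117 130
```

```text
t 8.8 pos [ 0.5877 -0.205   0.1726] ang 67.3 rad 0.0489 F [4.6 2.5 0.2] op 0.0208
[[[-0.0105, 0.0006, 0.0021], [0.0, 0.0, 0.1], 0], [[-0.0206, 0.0005, 0.0029], [0.0, 0.0, 0.1], 0], [[-0.0305, 0.0005, 0.0015], [0.0, 0.0, 0.1], 0], [[-0.0407, 0.0005, -0.0023], [0.0, 0.0, 0.1], 0], [[-0.0497, 0.0005, -0.0083], [0.0, 0.0, 0.1], 0]]
```

Request:
arm_command([
  [[-0.0105, 0, 0.0024], [0, 0, 0], 0],
  [[-0.0206, 0, 0.0033], [0, 0, 0], 0],
  [[-0.0305, 0, 0.002], [0, 0, 0], 0],
  [[-0.0407, 0, -0.002], [0, 0, 0], 0],
  [[-0.0497, 0, -0.008], [0, 0, 0], 0],
])

```text
t: 9.3
tool_pos: [0.5369, -0.2133, 0.1722]
tool_rot: [-1.571, -0.002, -0.0]
contact_force: [3.4, 3.0, -0.3]
opening: 0.0208
```

```bash
python3 arc.py 142 154 166 179 192
```

```text
t 9.3 pos [ 0.5369 -0.2133  0.1722] ang 130.89 rad 0.0487 F [ 3.4  3.  -0.3] op 0.0208
[[[-0.006, 0.0002, -0.0072], [0.0, 0.0, 0.1], 0], [[-0.0113, 0.0002, -0.0157], [0.0, 0.0, 0.1], 0], [[-0.0147, 0.0002, -0.0252], [0.0, 0.0, 0.1], 0], [[-0.0162, 0.0002, -0.0359], [0.0, 0.0, 0.1], 0], [[-0.0151, 0.0002, -0.0468], [0.0, 0.0, 0.1], 0]]
```

Request:
arm_command([
  [[-0.006, 0, -0.0072], [0, 0, 0], 0],
  [[-0.0113, 0, -0.0157], [0, 0, 0], 0],
  [[-0.0147, 0, -0.0252], [0, 0, 0], 0],
  [[-0.0162, 0, -0.0359], [0, 0, 0], 0],
  [[-0.0151, 0, -0.0468], [0, 0, 0], 0],
])

```text
t: 9.8
tool_pos: [0.5221, -0.2606, 0.1719]
tool_rot: [-1.57, -0.002, -0.002]
contact_force: [6.3, 4.6, -1.6]
opening: 0.0208
```

```bash
python3 arc.py 204 216 228 241 254
```

```text
t 9.8 pos [ 0.5221 -0.2606  0.1719] ang -167.3 rad 0.0479 F [ 6.3  4.6 -1.6] op 0.0208
[[[0.0029, -0.0001, -0.009], [-0.1, 0.0, 0.1], 0], [[0.0079, -0.0001, -0.0177], [-0.1, 0.0, 0.1], 0], [[0.0146, -0.0001, -0.0251], [-0.1, 0.0, 0.1], 0], [[0.0235, -0.0001, -0.0315], [-0.1, 0.0, 0.1], 0], [[0.0335, -0.0, -0.0356], [-0.1, 0.0, 0.1], 0]]
```

Request:
arm_command([
  [[0.0033, 0, -0.009], [0, 0, 0], 0],
  [[0.0083, 0, -0.0175], [0, 0, 0], 0],
  [[0.015, 0, -0.0249], [0, 0, 0], 0],
  [[0.0238, 0, -0.0312], [0, 0, 0], 0],
  [[0.0337, 0, -0.0353], [0, 0, 0], 0],
])

```text
t: 10.3
tool_pos: [0.5552, -0.2956, 0.1718]
tool_rot: [-1.566, 0.001, 0.001]
contact_force: [-0.7, 7.2, 3.8]
opening: 0.0209
```

```bash
python3 arc.py 266 278 290 303 316
python3 - <<'E'
import json
from h import *
from scipy.optimize import least_squares
P=np.array([json.loads(l) for l in open("log.txt")])[1:,1:3]
f=least_squares(lambda c:np.hypot(P[:,0]-c[0],P[:,1]-c[1])-.048,[.5688,-.25]);print(f.x,f.fun.round(4))
f=least_squares(lambda c:np.hypot(P[:,0]-c[0],P[:,1]-c[1])-c[2],[.5688,-.25,.048]);print(f.x,f.fun.round(4))
E
```

```text
t 10.3 pos [ 0.5552 -0.2956  0.1718] ang -106.66 rad 0.0475 F [-0.7  7.2  3.8] op 0.0209
[[[0.0103, -0.0002, -0.0024], [-0.3, 0.0, 0.0], 0], [[0.0203, -0.0002, -0.002], [-0.3, 0.0, 0.0], 0], [[0.03, -0.0002, 0.0004], [-0.3, 0.0, 0.0], 0], [[0.0398, -0.0002, 0.0053], [-0.3, 0.0, 0.0], 0], [[0.0482, -0.0002, 0.0122], [-0.3, 0.0, 0.0], 0]]
[ 0.56906487 -0.2491512 ] [ 0.      0.0002  0.0003  0.0001  0.      0.0001  0.0001  0.0002 -0.0001
  0.0001  0.0004  0.0005]
[ 0.56900803 -0.24934308  0.04824047] [-0.0002  0.0001  0.0002  0.     -0.0001 -0.0001 -0.      0.     -0.0001
  0.      0.0001  0.0001]
```

```bash
echo "[0.569,-0.2493,0.0481]">c.json; python3 arc.py 266 278 290 303 316
```

```text
t 10.3 pos [ 0.5552 -0.2956  0.1718] ang -106.62 rad 0.0483 F [-0.7  7.2  3.8] op 0.0209
[[[0.0105, -0.0002, -0.0017], [-0.3, 0.0, 0.0], 0], [[0.0205, -0.0002, -0.0013], [-0.3, 0.0, 0.0], 0], [[0.0303, -0.0002, 0.0011], [-0.3, 0.0, 0.0], 0], [[0.04, -0.0002, 0.006], [-0.3, 0.0, 0.0], 0], [[0.0484, -0.0002, 0.0129], [-0.3, 0.0, 0.0], 0]]
```

Request:
arm_command([
  [[0.0105, 0, -0.0017], [-0.3, 0, 0], 0],
  [[0.0205, 0, -0.0013], [-0.3, 0, 0], 0],
  [[0.0303, 0, 0.0011], [-0.3, 0, 0], 0],
  [[0.04, 0, 0.006], [-0.3, 0, 0], 0],
  [[0.0484, 0, 0.0129], [-0.3, 0, 0], 0],
])

```text
t: 10.8
tool_pos: [0.6024, -0.2845, 0.172]
tool_rot: [-1.573, 0.005, 0.003]
contact_force: [-4.8, -0.8, 4.3]
opening: 0.0208
```

```bash
python3 arc.py 328 340 352 5 18
```

```text
t 10.8 pos [ 0.6024 -0.2845  0.172 ] ang -46.51 rad 0.0485 F [-4.8 -0.8  4.3] op 0.0208
[[[0.0074, -0.0001, 0.0097], [0.1, -0.1, -0.3], 0], [[0.0118, -0.0001, 0.0188], [0.1, -0.1, -0.3], 0], [[0.0142, -0.0002, 0.0285], [0.1, -0.1, -0.3], 0], [[0.0145, -0.0002, 0.0394], [0.1, -0.1, -0.3], 0], [[0.0123, -0.0002, 0.0501], [0.1, -0.1, -0.3], 0]]
```

Request:
arm_command([
  [[0.0074, 0, 0.0097], [0.1, -0.1, -0.3], 0],
  [[0.0118, 0, 0.0188], [0.1, -0.1, -0.3], 0],
  [[0.0142, 0, 0.0285], [0.1, -0.1, -0.3], 0],
  [[0.0145, 0, 0.0394], [0.1, -0.1, -0.3], 0],
  [[0.0123, 0, 0.0501], [0.1, -0.1, -0.3], 0],
])

```text
t: 11.3
tool_pos: [0.6153, -0.234, 0.1722]
tool_rot: [-1.573, -0.002, -0.0]
contact_force: [-1.8, -4.7, 2.9]
opening: 0.021
```

```bash
python3 arc.py 30 42 54 67 80
```

```text
t 11.3 pos [ 0.6153 -0.234   0.1722] ang 18.35 rad 0.0487 F [-1.8 -4.7  2.9] op 0.021
[[[-0.0046, 0.0002, 0.0087], [0.1, 0.1, 0.1], 0], [[-0.0105, 0.0002, 0.0169], [0.1, 0.1, 0.1], 0], [[-0.018, 0.0002, 0.0236], [0.1, 0.1, 0.1], 0], [[-0.0274, 0.0001, 0.029], [0.1, 0.1, 0.1], 0], [[-0.0379, 0.0001, 0.0321], [0.1, 0.1, 0.1], 0]]
```

One turn has passed, and the second begins.

Request:
arm_command([
  [[-0.0046, 0, 0.0087], [0, 0, 0], 0],
  [[-0.0105, 0, 0.0169], [0, 0, 0], 0],
  [[-0.018, 0, 0.0236], [0, 0, 0], 0],
  [[-0.0274, 0, 0.029], [0, 0, 0], 0],
  [[-0.0379, 0, 0.0321], [0, 0, 0], 0],
])

```text
t: 11.8
tool_pos: [0.5769, -0.2013, 0.1722]
tool_rot: [-1.573, -0.003, -0.001]
contact_force: [2.9, -3.8, 0.8]
opening: 0.0208
```

```bash
python3 arc.py 92 104 116 129 142
```

```text
t 11.8 pos [ 0.5769 -0.2013  0.1722] ang 80.67 rad 0.0487 F [ 2.9 -3.8  0.8] op 0.0208
[[[-0.0096, 0.0002, 0.0], [0.1, 0.1, 0.2], 0], [[-0.0195, 0.0001, -0.0013], [0.1, 0.1, 0.2], 0], [[-0.029, 0.0001, -0.0048], [0.1, 0.1, 0.2], 0], [[-0.0382, 0.0001, -0.0106], [0.1, 0.1, 0.2], 0], [[-0.0458, 0.0001, -0.0184], [0.1, 0.1, 0.2], 0]]
```

Request:
arm_command([
  [[-0.0096, 0, 0], [0, 0, 0], 0],
  [[-0.0195, 0, -0.0013], [0.1, 0, 0.1], 0],
  [[-0.029, 0, -0.0048], [0.1, 0, 0.1], 0],
  [[-0.0382, 0, -0.0106], [0.1, 0, 0.1], 0],
  [[-0.0458, 0, -0.0184], [0.1, 0, 0.1], 0],
])

```text
t: 12.3
tool_pos: [0.5306, -0.2197, 0.172]
tool_rot: [-1.57, -0.003, -0.0]
contact_force: [6.4, -0.4, -0.6]
opening: 0.021
```

```bash
python3 arc.py 154 166 178 191 204
```

```text
t 12.3 pos [ 0.5306 -0.2197  0.172 ] ang 142.39 rad 0.0485 F [ 6.4 -0.4 -0.6] op 0.021
[[[-0.0048, -0.0, -0.0085], [-0.1, 0.1, 0.1], 0], [[-0.0083, -0.0, -0.0179], [-0.1, 0.1, 0.1], 0], [[-0.0097, -0.0, -0.0279], [-0.1, 0.1, 0.1], 0], [[-0.0089, -0.0001, -0.0388], [-0.1, 0.1, 0.1], 0], [[-0.0056, -0.0001, -0.0491], [-0.1, 0.1, 0.1], 0]]
```

Request:
arm_command([
  [[-0.0048, 0, -0.0085], [0, 0, 0], 0],
  [[-0.0083, 0, -0.0179], [0, 0, 0], 0],
  [[-0.0097, 0, -0.0279], [0, 0, 0], 0],
  [[-0.0089, 0, -0.0388], [0, 0, 0], 0],
  [[-0.0056, 0, -0.0491], [0, 0, 0], 0],
])

```text
t: 12.8
tool_pos: [0.5245, -0.2682, 0.1718]
tool_rot: [-1.565, -0.001, -0.0]
contact_force: [3.6, 5.7, 2.2]
opening: 0.0208
```

```bash
python3 arc.py 216 228 240 253 266
```

```text
t 12.8 pos [ 0.5245 -0.2682  0.1718] ang -157.01 rad 0.0483 F [3.6 5.7 2.2] op 0.0208
[[[0.0055, -0.0003, -0.0094], [-0.3, 0.1, 0.1], 0], [[0.0123, -0.0003, -0.0169], [-0.3, 0.1, 0.1], 0], [[0.0204, -0.0004, -0.0228], [-0.3, 0.1, 0.1], 0], [[0.0304, -0.0004, -0.0272], [-0.3, 0.1, 0.1], 0], [[0.0411, -0.0004, -0.0291], [-0.3, 0.1, 0.1], 0]]
```

Request:
arm_command([
  [[0.0055, 0, -0.0094], [-0.3, 0, 0], 0],
  [[0.0123, 0, -0.0169], [-0.3, 0, 0], 0],
  [[0.0204, 0, -0.0228], [-0.3, 0, 0], 0],
  [[0.0304, 0, -0.0272], [-0.3, 0, 0], 0],
  [[0.0411, 0, -0.0291], [-0.3, 0, 0], 0],
])

```text
t: 13.3
tool_pos: [0.5642, -0.2972, 0.1718]
tool_rot: [-1.567, 0.003, 0.003]
contact_force: [-3.2, 3.3, 6.9]
opening: 0.0208
```

```bash
python3 arc.py 278 290 302 315 328
```

```text
t 13.3 pos [ 0.5642 -0.2972  0.1718] ang -95.7 rad 0.0482 F [-3.2  3.3  6.9] op 0.0208
[[[0.0115, -0.0002, 0.0003], [-0.2, 0.0, -0.2], 0], [[0.0212, -0.0002, 0.0027], [-0.2, 0.0, -0.2], 0], [[0.0303, -0.0003, 0.0071], [-0.2, 0.0, -0.2], 0], [[0.0388, -0.0003, 0.0139], [-0.2, 0.0, -0.2], 0], [[0.0456, -0.0003, 0.0224], [-0.2, 0.0, -0.2], 0]]
```

Request:
arm_command([
  [[0.0115, 0, 0.0003], [-0.2, 0, -0.2], 0],
  [[0.0212, 0, 0.0027], [-0.2, 0, -0.2], 0],
  [[0.0303, 0, 0.0071], [-0.2, 0, -0.2], 0],
  [[0.0388, 0, 0.0139], [-0.2, 0, -0.2], 0],
  [[0.0456, 0, 0.0224], [-0.2, 0, -0.2], 0],
])

```text
t: 13.8
tool_pos: [0.6086, -0.277, 0.1721]
tool_rot: [-1.574, 0.004, 0.003]
contact_force: [-1.7, -3.8, 4.4]
opening: 0.021
```

```bash
python3 arc.py 340 350 358 5 10
```

```text
t 13.8 pos [ 0.6086 -0.277   0.1721] ang -34.92 rad 0.0483 F [-1.7 -3.8  4.4] op 0.021
[[[0.0056, 0.0001, 0.0112], [0.2, -0.1, -0.2], 0], [[0.0077, 0.0001, 0.0193], [0.2, -0.1, -0.2], 0], [[0.0084, 0.0, 0.026], [0.2, -0.1, -0.2], 0], [[0.0083, 0.0, 0.0319], [0.2, -0.1, -0.2], 0], [[0.0077, 0.0, 0.036], [0.2, -0.1, -0.2], 0]]
```

Request:
arm_command([
  [[0.0056, 0, 0.0112], [0.2, 0, -0.2], 0],
  [[0.0077, 0, 0.0193], [0.2, 0, -0.2], 0],
  [[0.0084, 0, 0.026], [0.2, 0, -0.2], 0],
  [[0.0083, 0, 0.0319], [0.2, 0, -0.2], 0],
  [[0.0077, 0, 0.036], [0.2, 0, -0.2], 0],
])

```text
t: 14.3
tool_pos: [0.6165, -0.2403, 0.1723]
tool_rot: [-1.57, 0.0, -0.0]
contact_force: [2.5, -3.3, 3.8]
opening: 0.0209
```

```bash
python3 arc.py 13 14.5 14.5 14.5
```

```text
t 14.3 pos [ 0.6165 -0.2403  0.1723] ang 10.7 rad 0.0484 F [ 2.5 -3.3  3.8] op 0.0209
[[[-0.0007, 0.0003, 0.0018], [0.0, 0.0, 0.0], 0], [[-0.001, 0.0003, 0.0031], [0.0, 0.0, 0.0], 0], [[-0.001, 0.0003, 0.0031], [0.0, 0.0, 0.0], 0], [[-0.001, 0.0003, 0.0031], [0.0, 0.0, 0.0], 0]]
```

Request:
arm_command([
  [[-0.0004, 0, 0.0015], [0, 0, 0], 0],
  [[-0.0009, 0, 0.003], [0, 0, 0], 0],
  [[-0.0009, 0, 0.003], [0, 0, 0], 0],
  [[-0.0009, 0, 0.003], [0, 0, 0], 0],
  [[-0.0009, 0, 0.003], [0, 0, 0], 0],
])

```text
t: 14.8
tool_pos: [0.6158, -0.237, 0.1724]
tool_rot: [-1.569, 0.0, -0.001]
contact_force: [2.9, 0.5, 4.3]
opening: 0.0211
```

```bash
python3 arc.py 14.5
python3 - <<'E'
from station import ctrl
from h import *
S=ctrl.get_image("scene");W=ctrl.get_image("wrist");D=ctrl.get_image("side")
cv2.imwrite("pics/s5.png",cv2.resize(S["img"][200:320,200:360,::-1],None,fx=5,fy=5,interpolation=cv2.INTER_CUBIC))
cv2.imwrite("pics/w5.png",W["img"][:,:,::-1]);cv2.imwrite("pics/s5full.png",S["img"][:,:,::-1])
E
python3 arc.py 14.5
```

```text
t 14.8 pos [ 0.6158 -0.237   0.1724] ang 14.73 rad 0.0483 F [2.9 0.5 4.3] op 0.0211
[[[-0.0002, 0.0004, -0.0002], [-0.1, 0.0, 0.0], 0]]
t 14.95 pos [ 0.6158 -0.2371  0.1724] ang 14.6 rad 0.0483 F [ 3.3 -0.5  4.9] op 0.0206
[[[-0.0002, 0.0004, -0.0001], [-0.1, 0.0, 0.0], 0]]
```

View pics/s5.png

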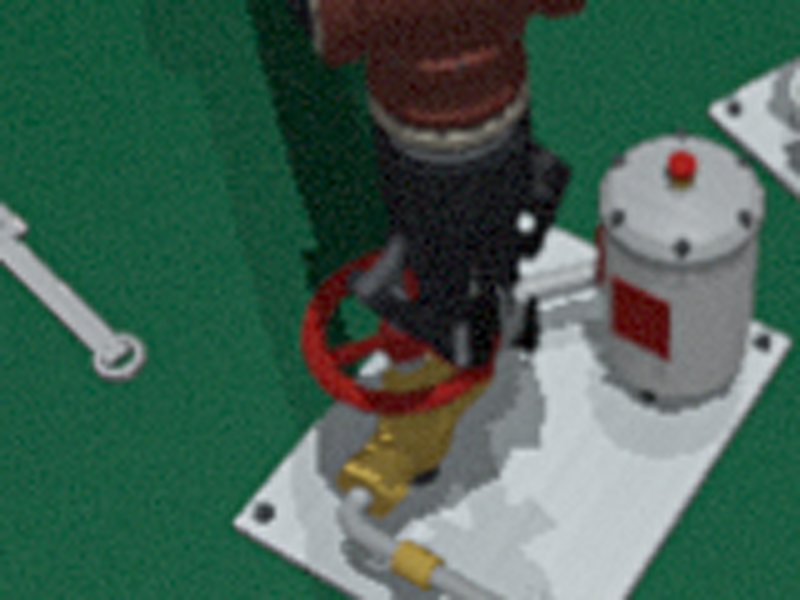

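View pics/w5.png

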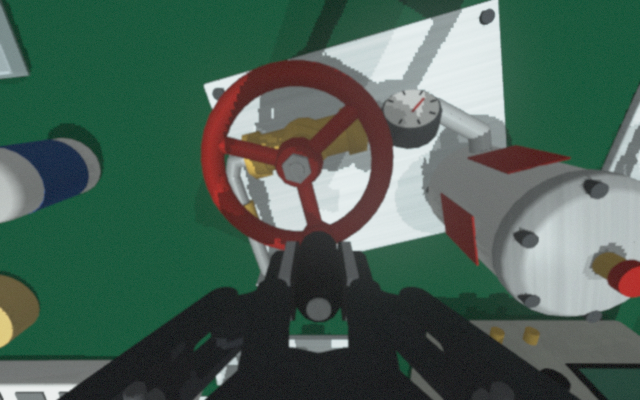

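View pics/s5full.png

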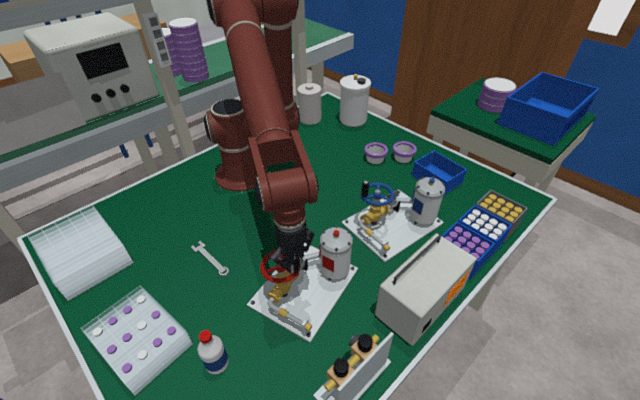

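The wrist view shows the handle held between the pads at (318,275), with its spoke running from the hub at (298,167). The blue valve and the other items are where they were. The wheel is still (0.1 mm of drift), so I'm handing in.

```bash
python3 -c "
from station import ctrl
print(ctrl.finish_job());o=ctrl.get_obs();print(o['t'],o['tool_pos'],o['contact_force'],o['opening'])"
```

```text
the job is handed in; nothing more can be done
None
the job is handed in; nothing more can be done
```

The red resin valve was closed onto its stop and then backed off two full turns. The job was handed in at 15 s, with the gripper still holding the black handle at 50 N.

- **Closing:** I turned the wheel clockwise by about half a turn. It seated with the handle at about 14–15° in the world frame. That agrees with the unit's yaw of 15°, measured separately from the base plate. The push along the handle's travel rose from 4 N while turning freely to 12 N on the stop, far below the 50 N that spoils the seat.
- **Backing off:** I turned it anticlockwise by 720° from where the stop was first felt. At the end the handle stood at 14.6°, against 14.1–15° at the stop, so the error is about 1°.
- **Last checks:** The handle moved only 0.1 mm over the last 0.15 s, with about 6 N on the tool and 21 mm of finger opening. In the final picture the blue valve and the loose items look unmoved.
- **Disagreements:** The wheel centre fitted from the arm's path differed from the camera estimate by about 1 mm, which is about 1° at the handle. I used the fitted centre for the second half of the turning. The tool also tilted about 0.4° while pressing on the stop, and I corrected that.

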